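# Hold gauge forceps at their mark over the air nozzle

## Task

Dry the tips of the long sprung forceps in the air jet: first open the stopcock on the air block half way, so that its bar points at the two thick 45-degree marks, and let go of it. Then take the forceps level off their rest, squeeze them until the pointer on the moving arm meets the line on the gauge tongue (a 12 mm tip gap), and hold that gap steady with the tips straight above the upright nozzle, a few centimetres over its mouth and touching nothing. Finish while still holding them there, and leave the other things on the bench where they are.

Things in the scene. Friction and masses are not known exactly. Their poses are not given: they have to be found in the camera images.
- air_block: Fixed grey metal block, 100 x 220 mm, top 40 mm high; origin at the centre of its underside, long side along its y. Stopcock 60 mm from the centre towards -y, nozzle 60 mm towards +y. Under the stopcock a dial disc, 94 mm across, top at 43 mm, with dark rim marks: thin at 0 (block's x, closed) and 90 degrees (block's y, open), long and thick at 45 degrees, midway between +x and +y, and opposite.
- stopcock (a joint): Angle of the stopcock's bar about the vertical, rad: 0 closed (bar along the block's x), 0.785 half open, 1.571 fully open (bar along the block's y); grows counter-clockwise seen from above. Stiff enough to stay where left (about 0.06 N m).
- stopcock_bar (a point): Centre of the stopcock's steel bar handle, on its turning axis, 82 mm above the bench. The bar is level, 64 mm long along the point's x, 10 mm thick across (point's y) and 22 mm tall (70 to 92 mm above the bench); below it only a stem of 8 mm diameter down to 55 mm, where a brass boss of 32 mm diameter begins.
- nozzle_mouth (a point): Centre of the mouth, at the top of the fixed upright steel nozzle, 100 mm above the bench; the nozzle is 18 mm thick, 12 mm at the mouth, and blows straight up.
- forceps_rest: Fixed white plastic rest: a base plate 200 x 85 mm, 8 mm thick, with two upright cross bars, 8 mm thick and 45 mm high, 80 mm behind and 70 mm ahead of its origin along its x; origin at the centre of its underside. The forceps lie loose across the two bars, along its x.
- forceps: The loose steel forceps (its solid with both arms), about 240 mm long, about 0.1 kg, lying on its side so that the arms close in the level plane; x runs from the heel to the tips, y from the fixed arm to the moving arm, z up; origin below point forceps_grip, at the underside.
- forceps_grip (a point): Grip place: on the forceps' centre line as squeezed to the mark, half-way up, 51 mm above the bench on the rest. Ribbed grip faces, 12 mm tall, reach 30 mm to either side along x. Fixed arm's outer face: 15 mm to -y, along x. Moving arm's: 26 mm to +y when open, slanting 0.087 rad outwards to the tips. So 41 mm over the faces when open; at the mark they are parallel, 30 mm apart.
- forceps_arm (a joint): Angle by which the moving arm is squeezed, rad: 0 open (tip gap 32 mm), 0.087 at the mark (12 mm), 0.139 tips shut. It pivots at the heel, 125 mm behind point forceps_grip, and is sprung open: at the grip faces it pushes back with about 3 N at the start, 8 N at the mark.
- tip_fixed (a point): Inner face of the fixed arm's tip, 105 mm ahead of point forceps_grip. The gauge tongue, a strip 10 mm wide fixed to this arm, crosses over the moving arm 55 mm ahead of point forceps_grip, its top 16 mm above the forceps' underside.
- tip_moving (a point): Inner face of the moving arm's tip, 230 mm from the pivot; the tip gap is its distance from point tip_fixed. A small upright pointer on this arm, just ahead of the tongue, meets the tongue's black line at the mark.
- tip_middle (a point): Middle of the tip gap when squeezed to the mark: 105 mm straight ahead (x) of point forceps_grip.
- jar: Loose glass jar with blue cap, 42 mm diameter, 48 mm high, origin at its underside; to be left alone.
- dish: Loose clear dish, 76 mm diameter, 16 mm high; to be left alone.
- bottle: Loose glass bottle with blue cap, 70 mm diameter, 140 mm high; to be left alone.
- tube_rack: Loose white tube rack with tubes, 70 x 160 mm, 80 mm high; to be left alone.
- slide_box: Loose grey slide box, 85 x 180 x 32 mm; to be left alone.
- tray: Loose steel instrument tray, 120 x 160 x 30 mm; to be left alone.
- beaker: Loose glass beaker, 68 mm diameter, 85 mm high; to be left alone.

How it is judged:
By the outcome, as a careful person would: the job done as asked, in the order asked, and still so for the second after the job is handed in, while the arm keeps its last pose, push and grip.
It also fails if it takes over 54 s, if anything falls off the work surface, if the arm or the gripper's body presses on something with over 40 N, if the wrist force passes 120 N, or if a joint passes its speed limit or range.

## Robot

A 6-joint arm with a two-finger parallel gripper is mounted at the origin on the work surface. World frame = base frame: x ahead of the robot, y to its left, z up, the work surface at z = 0. Lengths are in m, angles in rad, forces in N, time in s.
With the tool pointing down it reaches from about 0.275 to 0.75 m from the base axis. Payload 10.2 kg.
Tool frame: the origin (TCP) lies between the finger pads; the fingertips stand 14 mm ahead of it and the grasp point (between the pads) lies 5 mm behind it; z points along the fingers, y is the line along which they close (so a half turn about z gives the same grasp; the last joint's range is limited). The gripper opens to 85 mm and grips with 20 to 120 N. Pads are 22 mm wide; open, the fingers measure 114 mm over their backs; the gripper's body (76 mm by 85 mm) begins 54 mm behind the grasp point. The pads swing forward as they close: fully open they stand 13 mm farther back than shut.
Start: joints at [-1.425, 0.313, 1.498, -0, 1.331, -0.223], TCP at [0.189, -0.49, 0.245] pointing down, gripper open.
Joint ranges: [-2.94, 2.94], [-0.97, 2.17], [0.19, 2.56], [-1.23, 4.37], [0.02, 3.11], [-2.88, 2.88]. Speed limits (rad/s): [2.39, 2.39, 3.01, 3.14, 3.14, 3.14].

## Interface

Orientations are given as a 3x3 rotation matrix whose columns are the frame's x, y, z axes.
In Python, from workcell import * gives the robot as it stands.
- The arm moves only by the tool drive_tool, never from a script. Its argument "increments" is a list that holds one entry, the list of rows, each a list of 7 numbers: the finger opening in mm, from 0 to 85.4, then the shift along the tool's x, y, z in mm, then the turn, a rotation vector about the tool's x, y, z in rad. In form: [[[hand, x, y, z, rx, ry, rz], ...]]. A call has 1 to 8 rows; each row shifts and turns the commanded pose from where the row before left it, along the tool's axes as they then stand; what a row does not reach is not made up. A row lasts 1/10 s, in which the tool goes at most 50 mm and 8.59 degrees, less where a joint would pass 70% of its speed; a pose out of reach is approached as far as the arm can. A call with a gripper value outside its range is refused whole. The fingers move at their own pace and stop on an object; "force" is the grip in N (left out, the last holds). Time passes only in rows, so rows that do not move let the fingers close. It gives the time, the measured TCP pose, the force, the opening and the grip force at its end, in the units of the state.
- get_state(): the state, without advancing time (a new reading comes with each control period).
- grab_frame(name): name is "side" or "top" or "wrist"; returns a dict with "image" (384x512x3 uint8, red, green, blue), "fx", "fy", "cx", "cy" (pixels), "R" (3x3) and "t" (3): a world point X has camera coordinates R X + t; the wrist camera has in their place "hand_eye" (4x4, takes a point from camera to tool coordinates, whose origin is the TCP and whose axes are the flange's). Camera axes: x right, y down, z forward; pixel columns grow to the right and rows downward; lengths in m; the calibration is good to about 2 mm. A picture is of the moment at which its call begins: read the wrist's pose just before it. There is no depth.
- job_done(): hands the job in; it is judged then, once.
Trained networks look in the newest picture that a camera, given by its name, has taken for a name from the list of things; names that differ only in an ending like _2 or _b are one class to them, and where a whole thing is asked for, a point or a joint stands for the part that bears it (a point fixed in the world has none). Each returns a list of dicts, best first, with "confidence" (0 to 1); they miss things now and then, are a little off and sometimes report something else, mostly with a low value. They report only what shows in the picture. A call takes as long as a camera call.
- recognise(camera, label): "pixel" ([column, row] in pixels, amid what is visible of it).
The state is a dict: "time_s": time; "joint_positions": joint angles; "qvel": joint speeds; "joint_torque": joint torques, N m; "tcp_pos": TCP position; "tcp_rot": TCP orientation; "wrist_force": force on the tool from outside, world axes, zero at the start; "ft_torque": the same for the moment, N m; "opening": finger opening in m; "gripper_force": force on a finger pad.
Only numpy, scipy, OpenCV 4.12 (cv2) and the standard library are available. Lean on these libraries where they do the work, as an engineer would, in place of code of your own. Each camera call takes 0.05 s, during which the arm holds its last target. There are 200 camera calls.

## Working session

There is one attempt and no reset: what is moved stays moved. The work goes in short steps, Python scripts to look and compute and a tool call to move; the robot and the scene stay as the last step left them, time stands still between calls to the robot, and variables do not carry over. Pictures are saved under pics/ and viewed, at most 10 in all, crops included, and the job is handed in when it is done.

Besides the shell and the picture viewer there is one more tool, called after "Call:" as name(argument=value, ...), one argument or row to a line, values as JSON. drive_tool: Moves the arm, as the interface text tells. Its arguments: {"type":"object","properties":{"increments":{"type":"array"},"force":{"type":"number"}},"required":["increments"]}

```bash
mkdir -p pics; cat > h.py <<'E'
from workcell import *
import numpy as np, cv2
def save(n,f,s=1.0,crop=None):
    im=f["image"][:,:,::-1]
    if crop: im=im[crop[1]:crop[3],crop[0]:crop[2]]
    cv2.imwrite(f"pics/{n}.png",cv2.resize(im,None,fx=s,fy=s,interpolation=cv2.INTER_CUBIC))
def plane(f,px,z,st=None):
    d=np.array([(px[0]-f["cx"])/f["fx"],(px[1]-f["cy"])/f["fy"],1.0])
    if "hand_eye" in f:
        H=np.array(f["hand_eye"]);R=np.array(st["tcp_rot"]);p=np.array(st["tcp_pos"])
        o=R@H[:3,3]+p; d=R@H[:3,:3]@d
    else:
        R=np.array(f["R"]);o=-R.T@np.array(f["t"]); d=R.T@d
    return o+d*(z-o[2])/d[2]
def proj(f,X):
    c=np.array(f["R"])@X+np.array(f["t"]); return np.array([f["fx"]*c[0]/c[2]+f["cx"],f["fy"]*c[1]/c[2]+f["cy"]])
def tri(f1,p1,f2,p2,s1=None,s2=None):
    def ray(f,p,s):
        a=plane(f,p,0.,s);b=plane(f,p,.2,s);return a,(b-a)/np.linalg.norm(b-a)
    a,u=ray(f1,p1,s1);b,v=ray(f2,p2,s2)
    k=np.linalg.lstsq(np.c_[u,-v],b-a,rcond=None)[0]
    return (a+k[0]*u+b+k[1]*v)/2, np.linalg.norm(a+k[0]*u-b-k[1]*v)
E
python3 - <<'E'
from h import *
st=get_state(); print(st["tcp_pos"],np.round(st["tcp_rot"],3).tolist(),st["time_s"])
F={c:grab_frame(c) for c in("top","side")}
save("top",F["top"],1.5);save("side",F["side"],1.5)
for l in["stopcock_bar","nozzle_mouth","forceps_grip","forceps","tip_fixed","tip_moving","tip_middle","air_block","forceps_rest"]:
    r={c:recognise(c,l) for c in F}
    print(l,{c:[(np.round(x["pixel"]),round(x["confidence"],2)) for x in r[c][:2]] for c in F})
    if r["top"] and r["side"]: print(tri(F["top"],r["top"][0]["pixel"],F["side"],r["side"][0]["pixel"]))
f=grab_frame("wrist"); print(np.round(f["hand_eye"],3).tolist(),f["fx"])
print(get_state()["time_s"])
E
```

```text
[ 0.18920049 -0.4894566   0.24472682] [[0.933, 0.36, -0.0], [0.36, -0.933, 0.001], [0.0, -0.001, -1.0]] 0.0
stopcock_bar {'top': [(array([306., 221.]), 0.43), (array([213., 201.]), 0.41)], 'side': [(array([254., 234.]), 0.73)]}
(array([ 0.59822821, -0.22986809, -0.47508352]), np.float64(0.06092222120545003))
nozzle_mouth {'top': [(array([190., 205.]), 0.87)], 'side': [(array([249., 261.]), 0.91), (array([292., 349.]), 0.54)]}
(array([0.58269145, 0.20036644, 0.03074677]), np.float64(0.007009914356637745))
forceps_grip {'top': [(array([314., 207.]), 0.85)], 'side': [(array([278., 160.]), 0.91)]}
(array([ 0.55414788, -0.18405476,  0.06534954]), np.float64(0.0294482262085901))
forceps {'top': [(array([305., 214.]), 0.87)], 'side': [(array([272., 159.]), 0.75), (array([275., 175.]), 0.33)]}
(array([ 0.55253616, -0.15456028,  0.08943723]), np.float64(0.010343614650783152))
tip_fixed {'top': [(array([308., 195.]), 0.53)], 'side': [(array([277., 162.]), 0.95)]}
(array([ 0.57316218, -0.16030515,  0.08335104]), np.float64(0.06349515542577631))
tip_moving {'top': [(array([293., 137.]), 0.5), (a
[... 157 characters left out ...]
.17871643309131463))
tip_middle {'top': [(array([311., 196.]), 0.78)], 'side': [(array([277., 160.]), 0.72)]}
(array([ 0.57177657, -0.17119523,  0.07811749]), np.float64(0.05684738760008587))
air_block {'top': [(array([196., 209.]), 0.55)], 'side': [(array([250., 264.]), 0.71), (array([301., 207.]), 0.24)]}
(array([ 0.57851933,  0.18853553, -0.00971526]), np.float64(0.018158067470395178))
forceps_rest {'top': [(array([307., 217.]), 0.97)], 'side': [(array([278., 177.]), 0.77)]}
(array([ 0.53994991, -0.1715759 , -0.01016812]), np.float64(0.011690882683868267))
[[0.001, -0.965, -0.263, 0.067], [1.0, 0.001, -0.0, -0.0], [0.0, -0.263, 0.965, -0.128], [0.0, 0.0, 0.0, 1.0]] 289.09216149094203
1.05
```

View pics/top.png

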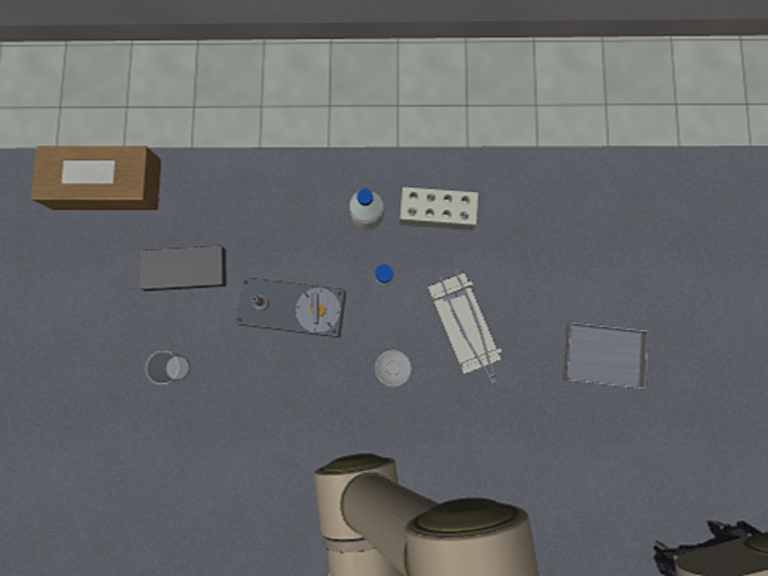

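View pics/side.png

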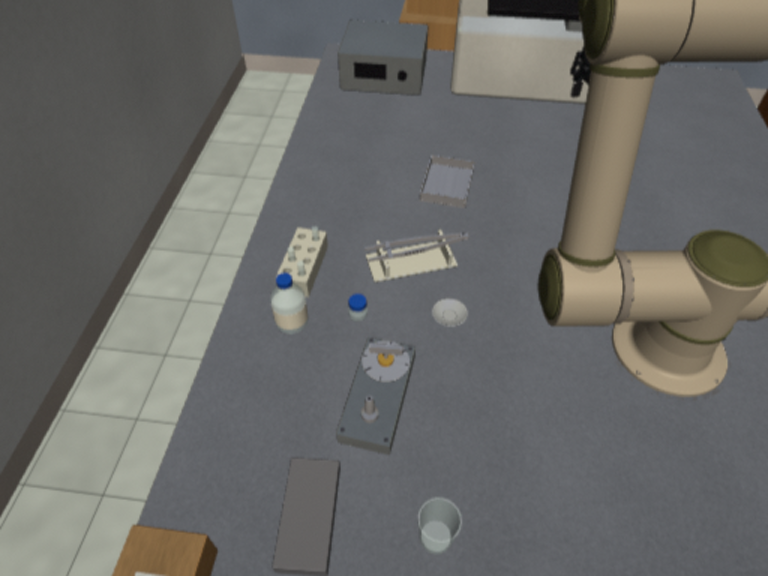

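The top view shows the dial at (317,309), the nozzle at (258,300), and the rest and forceps around (465,325) in the enlarged picture. Which end of the forceps holds the tips isn't clear yet, so I'll look from above on the way to the stopcock.

```bash
python3 - <<'E'
from h import *
st=get_state();R=np.array(st["tcp_rot"]);p=np.array(st["tcp_pos"])
f=grab_frame("top");g=grab_frame("side")
q=lambda a,b,z:(print(np.round(plane(f,np.array(a)/1.5,z),4)),print(np.round(plane(g,np.array(b)/1.5,z),4)))
print("dial");q((317,308),(386,355),.075)
print("noz");q((258,298),(370,398),.1)
print("rest");q((465,325),(414,252),.04)
for n,t in(("rest",plane(f,np.array((465,325))/1.5,.04)),("dial",plane(f,np.array((317,308))/1.5,.08))):
    print(n,np.round(R.T@(t-p)*1000))
E
```

```text
dial
[0.5727 0.1274 0.075 ]
[0.5705 0.1443 0.075 ]
noz
[0.5895 0.2425 0.1   ]
[0.5853 0.2528 0.1   ]
rest
[ 0.5424 -0.1758  0.04  ]
[ 0.5441 -0.1652  0.04  ]
rest [ 443. -165.  205.]
dial [ 579. -437.  165.]
```

Call:
drive_tool(
  increments=[
    [[85,40,-15,0,0,0,0],[85,40,-15,0,0,0,0],[85,40,-15,0,0,0,0],[85,40,-15,0,0,0,0],[85,40,-15,0,0,0,0],[85,40,-15,0,0,0,0],[85,40,-15,0,0,0,0],[85,40,-15,0,0,0,0]],
  ],
)

```text
time_s: 1.95
tcp_pos: [0.4456, -0.2611, 0.2455]
tcp_rot: [[0.933, 0.36, 0.0], [0.36, -0.933, -0.0], [0.0, 0.0, -1.0]]
wrist_force: [-0.5, -1.0, -0.1]
opening: 0.0848
gripper_force: 0.0
```

Call:
drive_tool(
  increments=[
    [[85,40,-15,0,0,0,0],[85,40,-15,0,0,0,0],[85,40,-15,0,0,0,0],[85,0,0,0,0,0,0],[85,0,0,0,0,0,0]],
  ],
)

```text
time_s: 2.45
tcp_pos: [0.5404, -0.1767, 0.245]
tcp_rot: [[0.932, 0.362, -0.001], [0.362, -0.932, 0.0], [-0.001, -0.0, -1.0]]
wrist_force: [0.4, -0.5, -0.9]
opening: 0.0849
gripper_force: 0.0
```

```bash
python3 - <<'E'
from h import *
st=get_state(); print(st["tcp_pos"],np.round(st["tcp_rot"],3).tolist(),st["time_s"],st["joint_positions"])
f=grab_frame("wrist");save("w1",f,1.55)
for l in["forceps_grip","tip_fixed","tip_moving","tip_middle","forceps_rest"]:
    print(l,[(np.round(x["pixel"]),round(x["confidence"],2),np.round(plane(f,x["pixel"],.051,st),4)) for x in recognise("wrist",l)[:2]])
E
```

```text
[ 0.54038078 -0.17666981  0.24496738] [[0.932, 0.362, -0.001], [0.362, -0.932, 0.0], [-0.001, -0.0, -1.0]] 2.45 [-5.21901260e-01  4.09968971e-01  1.36179329e+00 -2.31222926e-04
  1.37039238e+00  6.78556644e-01]
forceps_grip [(array([242., 148.]), 0.69, array([ 0.564 , -0.1535,  0.051 ]))]
tip_fixed [(array([244., 147.]), 0.97, array([ 0.5657, -0.1548,  0.051 ]))]
tip_moving []
tip_middle [(array([243., 151.]), 0.88, array([ 0.5614, -0.155 ,  0.051 ]))]
forceps_rest [(array([258., 155.]), 0.86, array([ 0.5641, -0.1728,  0.051 ]))]
```

View pics/w1.png

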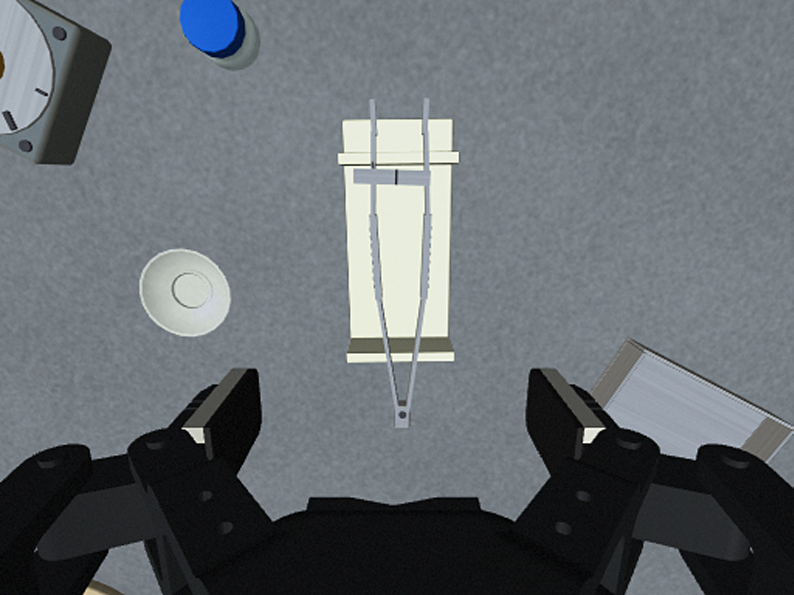

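The tips point away from the robot. The fixed arm and tongue root are on the right (x≈430), the moving arm is on the left (x≈373), and the ribs span rows 213-298. The heel is at (402,415) and the black line at (397,178). Next I'll go above the stopcock.

Call:
drive_tool(
  increments=[
    [[85,20,-39,0,0,0,0],[85,20,-39,0,0,0,0],[85,20,-39,0,0,0,0],[85,20,-39,0,0,0,0],[85,20,-39,0,0,0,0],[85,20,-39,0,0,0,0],[85,20,-39,0,0,0,0],[85,0,0,0,0,0,0.11]],
  ],
)

```text
time_s: 3.55
tcp_pos: [0.5721, 0.1319, 0.2453]
tcp_rot: [[0.966, 0.259, 0.0], [0.259, -0.966, 0.001], [0.0, -0.001, -1.0]]
wrist_force: [-0.0, -1.1, -0.4]
opening: 0.0848
gripper_force: 0.0
```

Call:
drive_tool(
  increments=[
    [[85,0,0,0,0,0,0.11],[85,0,0,0,0,0,0.11],[85,0,0,0,0,0,0.12],[40,0,0,0,0,0,0],[40,0,0,0,0,0,0]],
  ],
)

```text
time_s: 4.05
tcp_pos: [0.5724, 0.1275, 0.2454]
tcp_rot: [[0.997, -0.079, 0.0], [-0.079, -0.997, 0.0], [0.0, -0.0, -1.0]]
wrist_force: [0.6, 0.4, 0.6]
opening: 0.0586
gripper_force: 0.0
```

```bash
python3 - <<'E'
from h import *
st=get_state(); print(st["tcp_pos"],np.round(st["tcp_rot"],3).tolist(),st["time_s"],st["opening"])
f=grab_frame("wrist");save("w2",f,1.55)
import pickle;pickle.dump((f,st),open("w2.pkl","wb"))
for l,z in(("stopcock_bar",.092),("nozzle_mouth",.1),("air_block",.04)):
    print(l,[(np.round(x["pixel"]),round(x["confidence"],2),np.round(plane(f,x["pixel"],z,st),4)) for x in recognise("wrist",l)[:2]])
E
```

```text
[0.57237384 0.12754658 0.2453705 ] [[0.997, -0.079, 0.0], [-0.079, -0.997, 0.0], [0.0, -0.0, -1.0]] 4.05 0.05855182115020382
stopcock_bar [(array([252., 182.]), 0.86, array([0.5745, 0.1298, 0.092 ])), (array([498., 138.]), 0.69, array([ 0.5984, -0.1091,  0.092 ]))]
nozzle_mouth [(array([199., 171.]), 0.56, array([0.5909, 0.1789, 0.1   ]))]
air_block [(array([497., 147.]), 0.73, array([ 0.5808, -0.1527,  0.04  ])), (array([200., 171.]), 0.58, array([0.5801, 0.1897, 0.04  ]))]
```

View pics/w2.png

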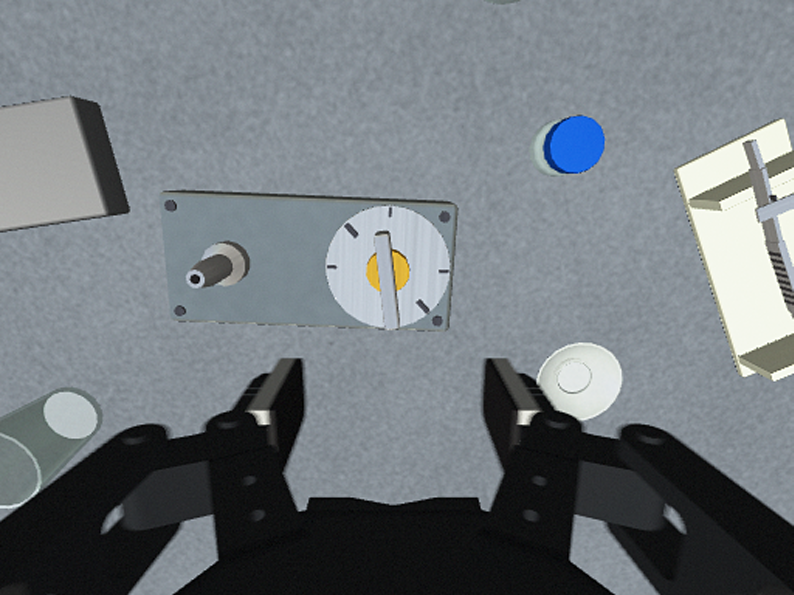

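The dial centre is at about (388,267). The 45° marks are at (351,230) and (423,306), the bar runs from (381,233) to (392,329), and the nozzle mouth is at (195,279).

```bash
python3 - <<'E'
from h import *
import pickle
f,st=pickle.load(open("w2.pkl","rb"))
P=lambda x,y,z:plane(f,(x/1.55,y/1.55),z,st)
ang=lambda a,b:np.degrees(np.arctan2(*(b-a)[1::-1]))
m1,m2=P(423,306,.043),P(351,230,.043);print("45",m1,m2,(m1+m2)/2,ang(m1,m2),np.linalg.norm(m1-m2))
n1,n2=P(444,271,.043),P(331,267,.043);print("90",n1,n2,(n1+n2)/2,ang(n1,n2),np.linalg.norm(n1-n2))
e1,e2=P(457,204,.04),P(164,191,.04);print("edge",ang(e1,e2),np.linalg.norm(e1-e2))
b1,b2=P(386,329,.092),P(375,233,.092);c1,c2=P(399,327,.092),P(388,232,.092)
print("bar",(b1+b2+c1+c2)/4,ang(b1,b2),ang(c1,c2),np.linalg.norm(b1-b2))
print("noz",P(195,279,.1))
# tip top view nozzle triang
g=grab_frame("top");s=grab_frame("side");print(tri(f,(195/1.55,279/1.55),g,(258/1.5,298/1.5),st),tri(f,(195/1.55,279/1.55),s,(370/1.5,398/1.5),st))
E
```

```text
45 [0.54210153 0.10730361 0.043     ] [0.60411508 0.15644782 0.043     ] [0.5731083  0.13187572 0.043     ] 38.39596003426203 0.079125436722372
90 [0.56818925 0.08991848 0.043     ] [0.57784234 0.17422672 0.043     ] [0.57301579 0.1320726  0.043     ] 83.46821989210869 0.0848590664515014
edge 83.04351415739389 0.2126006213749495
bar [0.57451821 0.13161861 0.092     ] 1.4903063808333183 1.9951657877453715 0.06374456239514496
noz [0.58737061 0.25095926 0.1       ]
(array([0.58897722, 0.24092456, 0.11608162]), np.float64(0.005495552133404343)) (array([0.58623228, 0.25179348, 0.09784032]), np.float64(0.001507003731459362))
```

Call:
drive_tool(
  increments=[
    [[40,1,-4,20,0,0,-0.108],[40,0,0,35,0,0,0],[40,0,0,35,0,0,0],[40,0,0,35,0,0,0],[40,0,0,28,0,0,0],[40,0,0,15,0,0,0],[40,0,0,0,0,0,0]],
  ],
  force=40,
)

```text
time_s: 5.05
tcp_pos: [0.5726, 0.1318, 0.0752]
tcp_rot: [[1.0, 0.027, -0.004], [0.027, -1.0, -0.0], [-0.004, -0.0, -1.0]]
wrist_force: [-0.0, 0.1, 0.3]
opening: 0.0401
gripper_force: 0.0
```

Call:
drive_tool(
  increments=[
    [[0,0,0,0,0,0,0],[0,0,0,0,0,0,0],[0,0,0,0,0,0,0],[0,0,0,0,0,0,0],[0,0,0,0,0,0,0],[0,0,0,0,0,0,0]],
  ],
)

```text
time_s: 5.65
tcp_pos: [0.5744, 0.1318, 0.0787]
tcp_rot: [[1.0, 0.027, 0.002], [0.027, -1.0, -0.0], [0.002, 0.0, -1.0]]
wrist_force: [-0.1, -1.5, 6.6]
opening: 0.0091
gripper_force: 40.7
```

Call:
drive_tool(
  increments=[
    [[0,0,0,0,0,0,-0.09],[0,0,0,0,0,0,-0.09],[0,0,0,0,0,0,-0.09],[0,0,0,0,0,0,-0.09],[0,0,0,0,0,0,-0.09],[0,0,0,0,0,0,-0.09],[0,0,0,0,0,0,-0.1],[0,0,0,0,0,0,0]],
  ],
)

```text
time_s: 6.45
tcp_pos: [0.5742, 0.1322, 0.0787]
tcp_rot: [[0.784, 0.621, 0.002], [0.621, -0.784, 0.001], [0.002, 0.001, -1.0]]
wrist_force: [-1.0, 1.4, 7.1]
opening: 0.0095
gripper_force: 40.9
```

Call:
drive_tool(
  increments=[
    [[40,0,0,0,0,0,0],[40,0,0,0,0,0,0],[40,0,0,0,0,0,0],[40,0,0,-20,0,0,0],[40,0,0,-45,0,0,0],[40,0,0,-45,0,0,0],[40,0,0,-45,0,0,0],[40,0,0,0,0,0,0]],
  ],
)

```text
time_s: 7.25
tcp_pos: [0.5756, 0.1319, 0.2387]
tcp_rot: [[0.786, 0.618, 0.011], [0.618, -0.786, 0.0], [0.009, 0.007, -1.0]]
wrist_force: [0.2, -0.4, 0.3]
opening: 0.0401
gripper_force: 0.0
```

```bash
python3 - <<'E'
from h import *
import pickle
st=get_state(); print(st["tcp_pos"],np.round(st["tcp_rot"],3).tolist(),st["time_s"],st["opening"])
f=grab_frame("wrist");save("w3",f,2.4,(100,80,420,330))
pickle.dump((f,st),open("w3.pkl","wb"))
E
```

```text
[0.57562767 0.13192966 0.23868366] [[0.786, 0.618, 0.011], [0.618, -0.786, 0.0], [0.009, 0.007, -1.0]] 7.25 0.04008052924810651
```

View pics/w3.png

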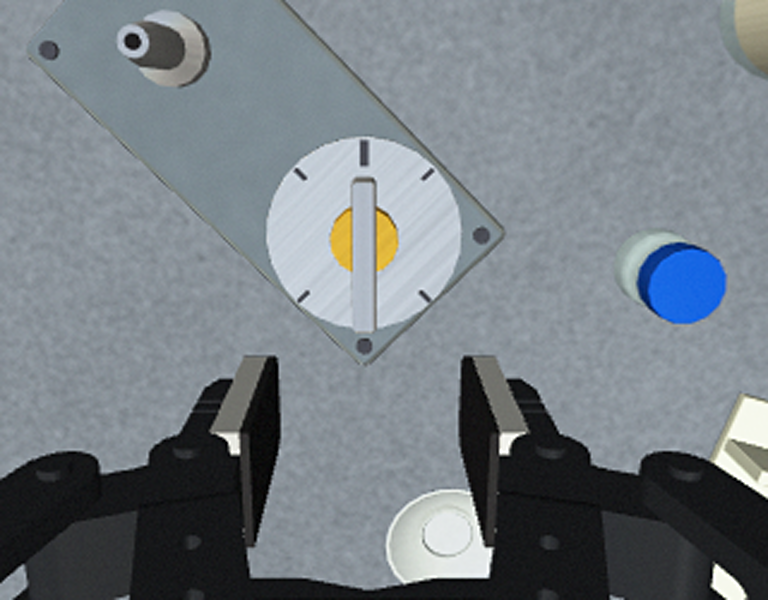

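The bar now lies along the thick marks: it runs from (364,180) to (365,332), and the mark is at (363,152). Now the forceps.

```bash
python3 - <<'E'
from h import *
import pickle
f,st3=pickle.load(open("w3.pkl","rb"))
print("noz",plane(f,(100+132/2.4,80+42/2.4),.1,st3))
st=dict(st3,tcp_pos=[0.54038,-0.17667,0.24497],tcp_rot=[[0.932,0.362,-0.001],[0.362,-0.932,0],[-0.001,0,-1]])
P=lambda x,y,z:plane(f,(x/1.55,y/1.55),z,st)
ang=lambda a,b:np.degrees(np.arctan2(*(b-a)[1::-1]))
a,b=P(429,298,.057),P(433,213,.057);print("fixed",a,b,ang(a,b),np.linalg.norm(a-b))
c,d=P(376,298,.057),P(370,213,.057);print("mov",c,d,ang(c,d))
h=P(402,415,.055);print("heel",h)
x=(b-a)/np.linalg.norm(b-a);y=np.cross([0,0,1],x)
g=(a+b)/2+y*.015;g2=h+x*.125
print("grip",g,g2, (g-h)@x,(g-h)@y,"mov-fix",((c+d)/2-(a+b)/2)@y)
print("restbars",ang(P(400,357,.045),P(398,158,.045)))
t=g+y*.003; R=np.array(st3["tcp_rot"]);print(np.round(R.T@(t-st3["tcp_pos"])*1000))
E
```

```text
noz [0.5872084  0.25056637 0.1       ]
fixed [ 0.53277164 -0.20731053  0.057     ] [ 0.59027159 -0.18652652  0.057     ] 19.872966660669103 0.06114097886323638
mov [ 0.51873289 -0.1712339   0.057     ] [ 0.57440825 -0.14575794  0.057     ] 24.58790627948837
heel [ 0.43593438 -0.22441704  0.055     ]
grip [ 0.55642258 -0.1828118   0.057     ] [ 0.55349046 -0.18192506  0.055     ] 0.12745607786270322 -0.0018306640906495253 mov-fix 0.041216883693737535
restbars 22.032786462331533
[-210.  231.  181.]
```

Call:
drive_tool(
  increments=[
    [[65,-26,29,0,0,0,0],[65,-26,29,0,0,0,0],[65,-26,29,0,0,0,0],[65,-26,29,0,0,0,0],[65,-26,29,0,0,0,0],[65,-26,29,0,0,0,0],[65,-26,29,0,0,0,0],[65,-26,29,0,0,0,0]],
  ],
)

```text
time_s: 8.1
tcp_pos: [0.5529, -0.1805, 0.2306]
tcp_rot: [[0.786, 0.618, -0.002], [0.618, -0.786, 0.001], [-0.001, -0.003, -1.0]]
wrist_force: [-0.3, -0.1, -0.5]
opening: 0.0648
gripper_force: 0.0
```

Call:
drive_tool(
  increments=[
    [[65,0,0,0,0,0,0.107],[65,0,0,25,0,0,0.107],[65,0,0,25,0,0,0.107],[65,0,0,25,0,0,0],[65,0,0,0,0,0,0],[65,0,0,0,0,0,0]],
  ],
)

```text
time_s: 8.7
tcp_pos: [0.5535, -0.1791, 0.157]
tcp_rot: [[0.941, 0.339, -0.001], [0.339, -0.941, 0.001], [-0.001, -0.001, -1.0]]
wrist_force: [0.3, 0.2, 0.1]
opening: 0.0651
gripper_force: 0.0
```

```bash
python3 - <<'E'
from h import *
import pickle
st=get_state(); print(st["tcp_pos"],np.round(st["tcp_rot"],3).tolist(),st["time_s"],st["opening"])
f=grab_frame("wrist");save("w4",f,1.55)
pickle.dump((f,st),open("w4.pkl","wb"))
E
```

```text
[ 0.55354514 -0.17905327  0.15697821] [[0.941, 0.339, -0.001], [0.339, -0.941, 0.001], [-0.001, -0.001, -1.0]] 8.7 0.06508507418987892
```

View pics/w4.png

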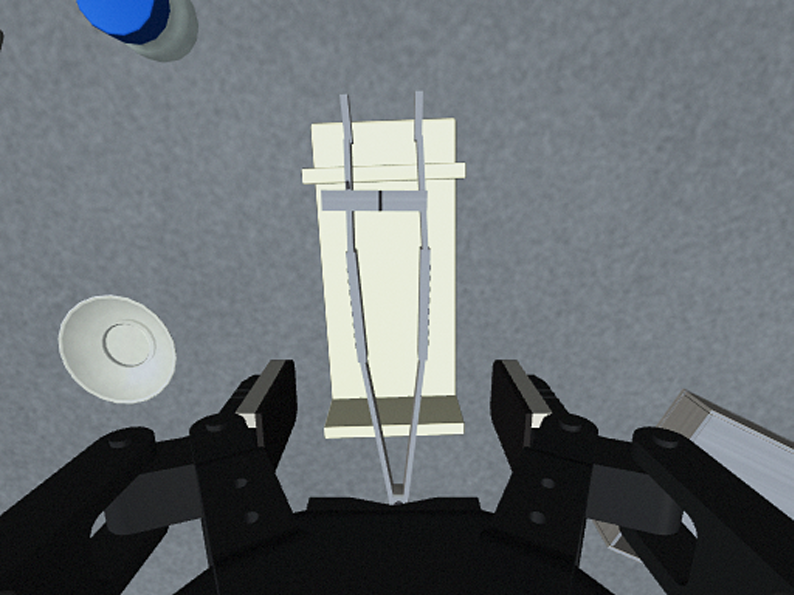

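The fixed arm's ribs run from (427,360) to (430,248), the moving arm's from (358,362) to (347,250), and the tongue line is at (380,200).

```bash
python3 - <<'E'
from h import *
import pickle
f,st=pickle.load(open("w4.pkl","rb"))
s1=dict(st,tcp_pos=[0.54038,-0.17667,0.24497],tcp_rot=[[0.932,0.362,-0.001],[0.362,-0.932,0],[-0.001,0,-1]])
for p1,p4 in(((433,213),(430,248)),((429,298),(427,360)),((370,213),(347,250)),((397,178),(380,200))):
    print(tri(f,np.array(p1)/1.55,f,np.array(p4)/1.55,s1,st))
P=lambda x,y,z:plane(f,(x/1.55,y/1.55),z,st)
ang=lambda a,b:np.degrees(np.arctan2(*(b-a)[1::-1]))
a,b=P(427,360,.057),P(430,248,.057);print("fixed",ang(a,b),np.linalg.norm(a-b))
c,d=P(358,362,.057),P(347,250,.057);print("mov",ang(c,d),np.linalg.norm(c-d))
x=(b-a)/np.linalg.norm(b-a);y=np.cross([0,0,1],x);g=(a+b)/2+y*.015
print(g,((c+d)/2-(a+b)/2)@y, np.round(np.array(st["tcp_rot"]).T@(g+.003*y-[0,0,.011]-st["tcp_pos"])*1000,1))
E
```

```text
(array([ 0.5900454 , -0.18582166,  0.05873028]), np.float64(0.0010838323635925823))
(array([ 0.53338086, -0.20590791,  0.06129686]), np.float64(0.0013688880132624506))
(array([ 0.57415127, -0.14580803,  0.056089  ]), np.float64(0.00011747877809217382))
(array([ 0.60311708, -0.15407487,  0.05145631]), np.float64(0.001390434551021945))
fixed 19.582375238333725 0.0616632171307042
mov 23.893561028636743 0.0619799982013627
[ 0.55563934 -0.18171678  0.057     ] 0.040154507867456106 [  1.2   0.3 111. ]
```

Call:
drive_tool(
  increments=[
    [[65,1,0,30,0,0,0],[65,0,0,30,0,0,0],[65,0,0,25,0,0,0],[65,0,0,18,0,0,0],[65,0,0,10,0,0,0],[55,0,0,0,0,0,0],[46,0,0,0,0,0,0],[42,0,0,0,0,0,0]],
  ],
  force=30,
)

```text
time_s: 9.55
tcp_pos: [0.5553, -0.179, 0.0456]
tcp_rot: [[0.941, 0.339, 0.002], [0.339, -0.941, -0.001], [0.002, 0.002, -1.0]]
wrist_force: [0.8, -0.1, 0.1]
opening: 0.042
gripper_force: 0.4
```

Call:
drive_tool(
  increments=[
    [[40,0,0,0,0,0,0],[38,0,0,0,0,0,0],[36,0,0,0,0,0,0],[34,0,0,0,0,0,0],[32,0,0,0,0,0,0],[30,0,0,0,0,0,0],[30,0,0,0,0,0,0],[30,0,0,0,0,0,0]],
  ],
)

```text
time_s: 10.35
tcp_pos: [0.556, -0.1798, 0.0466]
tcp_rot: [[0.941, 0.339, 0.004], [0.339, -0.941, -0.003], [0.003, 0.004, -1.0]]
wrist_force: [-0.1, -1.0, 10.9]
opening: 0.0304
gripper_force: 11.6
```

```bash
python3 - <<'E'
from h import *
import pickle
st=get_state(); print(st["tcp_pos"],np.round(st["tcp_rot"],3).tolist(),st["time_s"],st["opening"],st["gripper_force"],st["wrist_force"])
f=grab_frame("wrist");save("w5",f,2.4,(100,50,420,300))
pickle.dump((f,st),open("w5.pkl","wb"))
E
```

```text
[ 0.55602603 -0.1797638   0.04655458] [[0.941, 0.339, 0.004], [0.339, -0.941, -0.003], [0.003, 0.004, -1.0]] 10.35 0.030388672998504958 11.580863893032074 [-0.07312829 -0.99436674 10.88459654]
```

View pics/w5.png

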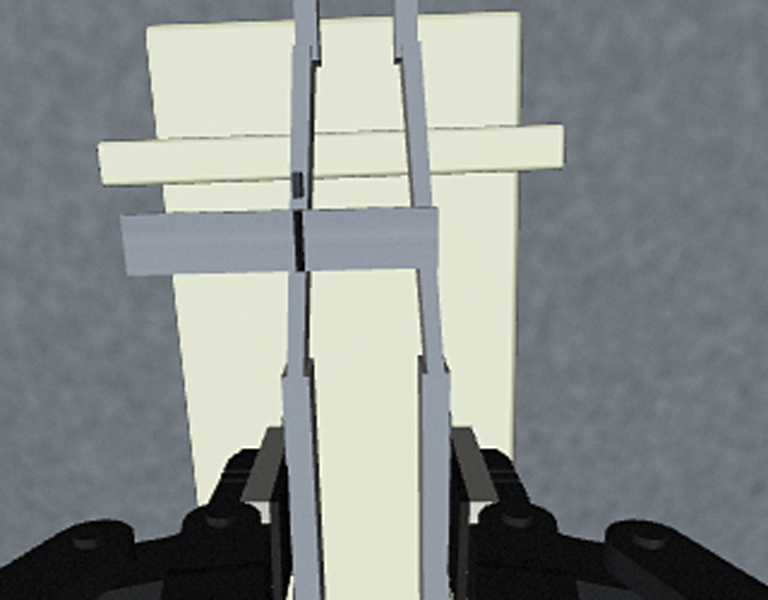

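The pointer at (298,184) is practically in line with the black line at (298-301,212-270). Lifting now.

Call:
drive_tool(
  increments=[
    [[30,0,0,-8,0,0,0],[30,0,0,-15,0,0,0],[30,0,0,-22,0,0,0],[30,0,0,-25,0,0,0],[30,0,0,-25,0,0,0],[30,0,0,-25,0,0,0],[30,0,0,-15,0,0,0],[30,0,0,-5,0,0,0]],
  ],
)

```text
time_s: 11.2
tcp_pos: [0.555, -0.1789, 0.1864]
tcp_rot: [[0.941, 0.339, 0.003], [0.339, -0.941, -0.001], [0.002, 0.002, -1.0]]
wrist_force: [0.7, -0.1, -0.5]
opening: 0.0302
gripper_force: 8.1
```

```bash
python3 - <<'E'
from h import *
import pickle
st=get_state(); print(st["tcp_pos"],np.round(st["tcp_rot"],3).tolist(),st["time_s"],st["opening"],st["gripper_force"],st["wrist_force"],st["ft_torque"])
f=grab_frame("wrist");save("w6",f,2.0,(60,0,450,300))
pickle.dump((f,st),open("w6.pkl","wb"))
E
```

```text
[ 0.55502553 -0.17894996  0.18636061] [[0.941, 0.339, 0.003], [0.339, -0.941, -0.001], [0.002, 0.002, -1.0]] 11.2 0.030164044487030594 8.099130392074585 [ 0.66620839 -0.05862486 -0.5094307 ] [-0.00924357 -0.01126111 -0.00484444]
```

View pics/w6.png

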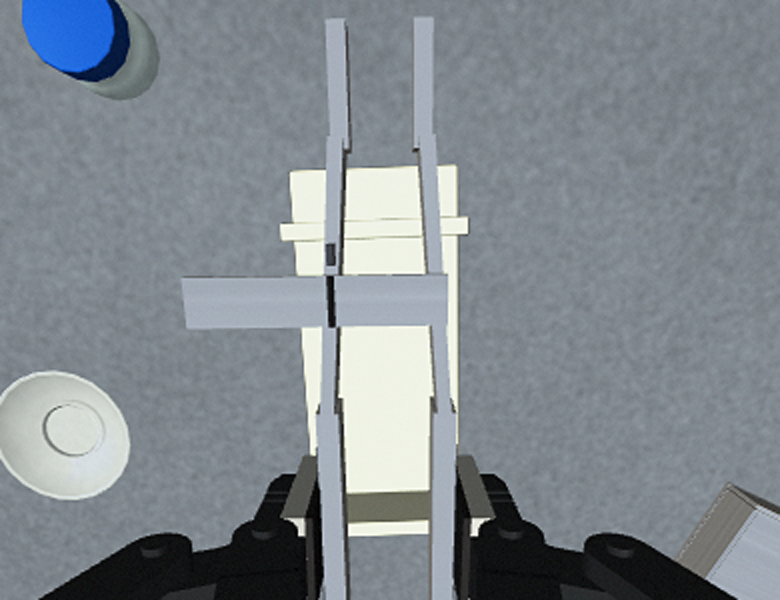

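```bash
python3 - <<'E'
from h import *
import pickle
f,st=pickle.load(open("w6.pkl","rb"));R=np.array(st["tcp_rot"]);p=np.array(st["tcp_pos"])
L=lambda x,y,h:np.round(R.T@(plane(f,(60+x/2,y/2),p[2]+h,st)-p)*1000,1)
print("rib end outer fix/mov",L(454,410,.0104),L(318,411,.0104))
for h in(.0074,.0104):print("tips inner mov/fix",L(345,18,h),L(414,18,h),"outer",L(326,18,h),L(433,18,h))
print("tongue line",L(330,277,.0144),L(332,327,.0144),"root edge",L(447,300,.0144),"free",L(184,300,.0144))
print("pointer base?",[L(331,254,h) for h in(.0104,.0144,.0184)])
E
```

```text
rib end outer fix/mov [ 29.4  13.8 -10.3] [ 29.1 -15.2 -10.4]
tips inner mov/fix [104.3  -8.3  -7.2] [104.3   4.5  -7.2] outer [104.3 -11.8  -7.2] [104.3   8.   -7.2]
tips inner mov/fix [103.3  -8.1 -10.2] [103.3   4.4 -10.2] outer [103.3 -11.5 -10.2] [103.3   7.8 -10.2]
tongue line [ 57.7 -11.5 -14.3] [ 47.9 -11.4 -14.3] root edge [ 53.2  11.3 -14.3] free [ 53.2 -40.3 -14.4]
pointer base? [array([ 61.9, -11.6, -10.3]), array([ 62. , -11.2, -14.3]), array([ 62.2, -10.9, -18.3])]
```

The gap measures about 12.5 mm with the pointer on the line, and the tip middle is at tool (104, -2). Moving to the nozzle.

Call:
drive_tool(
  increments=[
    [[30,3,-17,0,0,0,0],[30,6,-33,0,0,0,0],[30,6,-33,0,0,0,0],[30,6,-33,0,0,0,0],[30,6,-33,0,0,0,0],[30,6,-33,0,0,0,0],[30,6,-33,0,0,0,0],[30,6,-33,0,0,0,0]],
  ],
)

```text
time_s: 12.05
tcp_pos: [0.5115, 0.0719, 0.1833]
tcp_rot: [[0.941, 0.339, -0.002], [0.339, -0.941, 0.0], [-0.002, -0.001, -1.0]]
wrist_force: [0.0, -0.0, -0.5]
opening: 0.0302
gripper_force: 8.1
```

Call:
drive_tool(
  increments=[
    [[30,6,-33,0,0,0,0],[30,6,-33,0,0,0,0],[30,6,-33,0,0,0,0],[30,6,-31,0,0,0,0],[30,2,-14,0,0,0,0],[30,0,0,0,0,0,0],[30,0,0,0,0,0,0]],
  ],
)

```text
time_s: 12.75
tcp_pos: [0.4883, 0.2136, 0.1838]
tcp_rot: [[0.941, 0.339, -0.001], [0.339, -0.941, -0.0], [-0.001, 0.0, -1.0]]
wrist_force: [-0.9, -0.6, -0.9]
opening: 0.0302
gripper_force: 8.1
```

```bash
python3 - <<'E'
from h import *
import pickle
st=get_state(); print(st["tcp_pos"],np.round(st["tcp_rot"],3).tolist(),st["time_s"],st["opening"],st["gripper_force"])
f=grab_frame("wrist");save("w7",f,2.0,(60,0,450,300))
pickle.dump((f,st),open("w7.pkl","wb"))
R=np.array(st["tcp_rot"]);p=np.array(st["tcp_pos"])
print(np.round(R.T@(np.array([.4896,.2136,.134])-p)*1000,1))
E
```

```text
[0.48829521 0.21362004 0.18380979] [[0.941, 0.339, -0.001], [0.339, -0.941, -0.0], [-0.001, 0.0, -1.0]] 12.75 0.030156026142392718 8.102221190929413
[ 1.3  0.5 49.8]
```

View pics/w7.png

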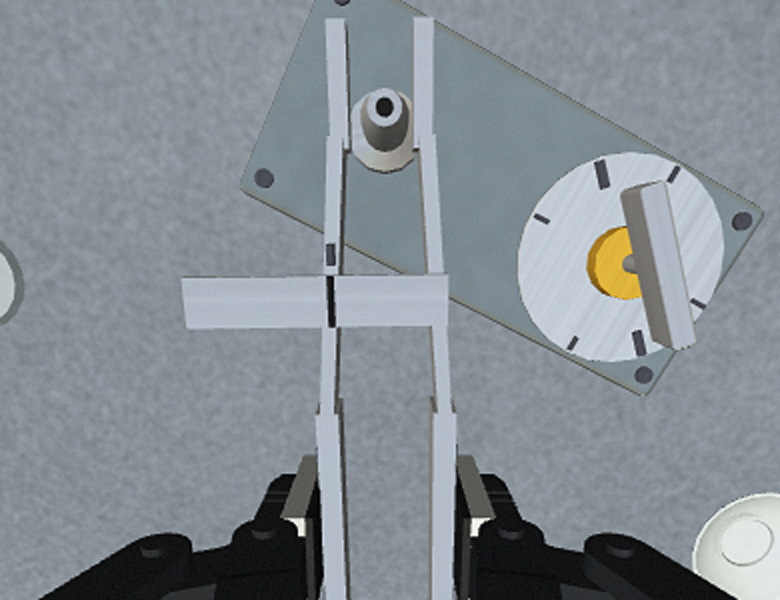

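The forceps are unchanged: the pointer is on the line, the mouth shows between the arms at (384,106), and the bar is still on the thick marks. I'll correct the position from this view before descending.

```bash
python3 - <<'E'
from h import *
import pickle
f,st=pickle.load(open("w7.pkl","rb"));R=np.array(st["tcp_rot"]);p=np.array(st["tcp_pos"])
m=plane(f,(60+384/2,53),.1,st);print(m,np.round(R.T@(m-p)*1000,1))
E
```

```text
[0.58787709 0.2511574  0.1       ] [106.5  -1.6  83.7]
```

Call:
drive_tool(
  increments=[
    [[30,1,0,8,0,0,0],[30,1,0,12,0,0,0],[30,0,0,12,0,0,0],[30,0,0,10,0,0,0],[30,0,0,6,0,0,0],[30,0,0,0,0,0,0],[30,0,0,0,0,0,0],[30,0,0,0,0,0,0]],
  ],
)

```text
time_s: 13.6
tcp_pos: [0.4907, 0.2148, 0.1368]
tcp_rot: [[0.941, 0.339, 0.001], [0.339, -0.941, 0.0], [0.001, 0.0, -1.0]]
wrist_force: [0.9, -0.8, -1.4]
opening: 0.03
gripper_force: 8.1
```

```bash
python3 - <<'E'
from h import *
st=get_state(); print(st["tcp_pos"],np.round(st["tcp_rot"],3).tolist(),st["time_s"],st["opening"],st["gripper_force"],np.abs(st["qvel"]).max(),st["wrist_force"])
f=grab_frame("wrist");save("w8",f,2.0,(60,0,450,300))
E
```

```text
[0.49072019 0.21484175 0.13676175] [[0.941, 0.339, 0.001], [0.339, -0.941, 0.0], [0.001, 0.0, -1.0]] 13.6 0.02997740832397577 8.10382828116417 0.0019024465784606437 [ 0.89456078 -0.79251319 -1.41308618]
```

View pics/w8.png

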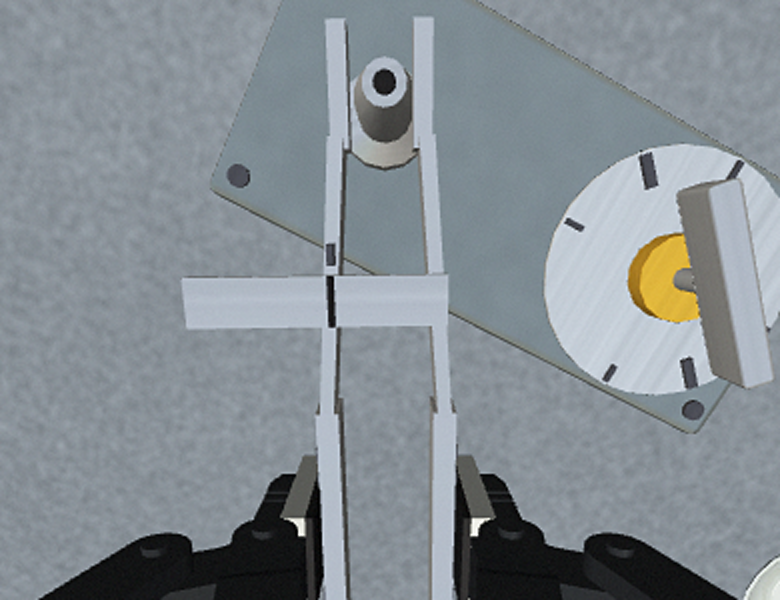

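The pointer (331,254) is still on the line (330,277), and the gap is steady. The tips are within about 1 mm of the mouth axis, roughly 35-40 mm above it and clear of everything.

```bash
python3 -c "from workcell import *; print(job_done())"
```

```text
the job is handed in; nothing more can be done
None
```

The job is handed in at about 14 s: the stopcock bar is on the 45° marks, and the forceps are held level with the pointer on the line (tip gap measured at about 12.5 mm), tips straight above the nozzle (about 4 cm over its mouth), touching nothing.

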